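Unload the grinding fixture and tally the lugs

ROBOT

A 6-joint arm with a two-finger parallel gripper is mounted at the origin on the work surface. World frame = base frame: x ahead of the robot, y to its left, z up, the work surface at z = 0. Lengths are in m, angles in degrees, forces in N, time in s.
With the tool pointing down it reaches from about 0.3 to 0.75 m from the base axis. Payload 8.5 kg.
Tool frame: the origin (TCP) lies at the very end of the fingers, on their centre line; the grasp point (between the pads) lies 19 mm behind it; z points along the fingers, y is the line along which they close (so a half turn about z gives the same grasp; the last joint's range is limited). The gripper opens to 85 mm and grips with 20 to 120 N. Pads are 22 mm wide; open, the fingers measure 114 mm over their backs; the gripper's body (76 mm by 85 mm) begins 54 mm behind the grasp point. The pads swing forward as they close: fully open they stand 13 mm farther back than shut.
Start: joints at [58.826, 21.807, 74.336, -0, 83.858, -12.336], TCP at [0.178, 0.521, 0.231] pointing down, gripper open.
Joint ranges: [-178.18, 178.18], [-50.72, 133.34], [12.68, 142.11], [-81.47, 261.47], [9.98, 163.14], [-165.26, 165.26]. Speed limits (degrees/s): [136.94, 136.94, 180, 180, 180, 180].

INTERFACE

Orientations are given as a 3x3 rotation matrix whose columns are the frame's x, y, z axes.
In Python, from rig import env, optics, spotter gives the robot as it stands.
- The arm moves only by the shell command python3 -m crank 'ROWS' [FORCE]. ROWS is JSON, one flat list of numbers, 5 for each row, row after row: the finger opening in cm, from 0 to 8.54, then the shift along the tool's x, y, z in cm, then the turn about the tool's z in rad. A call has exactly 8 rows; each row shifts and turns the commanded pose from where the row before left it, along the tool's axes as they then stand; what a row does not reach is not made up. A row lasts 1/12 s, in which the tool goes at most 41.7 mm and 7.16 degrees, less where a joint would pass 70% of its speed; a pose out of reach is approached as far as the arm can. A call is refused whole if a number of a shift passes 4.17 or a number of a turn 0.125, either way. A call with a gripper value outside its range is refused whole. The fingers move at their own pace and stop on an object; FORCE is the grip in N (left out, the last holds). Time passes only in rows, so rows that do not move let the fingers close, or fill a call up. It gives the time, the measured TCP pose, the force, the opening and the grip force at its end, in the units of the state.
- env.observe(): the state, without advancing time (a new reading comes with each control period).
- optics.get_image(name): name is "scene" or "top" or "wrist"; returns a dict with "color" (480x640x3 uint8, red, green, blue), "intrinsics" (3x3 intrinsics, pixels), "distortion" ([k1, k2, p1, p2, k3] as OpenCV has them; the pictures are not rectified), "pose" (4x4, takes a point from camera to world coordinates). Camera axes: x right, y up, looking along -z (the intrinsics and any distortion apply to the point x, -y, -z); pixel columns grow to the right and rows downward; lengths in m; the calibration is good to about 2 mm. A picture is of the moment at which its call begins. There is no depth.
- env.close_job(): hands the job in; it is judged then, once.
Trained networks look in a picture, given as the dict that the camera call returned (one of the last four; its "shot" number tells which), for a name from the list of things; names that differ only in an ending like _2 or _b are one class to them, and where a whole thing is asked for, a point or a joint stands for the part that bears it (a point fixed in the world has none). Each returns a list of dicts, best first, with "score" (0 to 1); they miss things now and then, are a little off and sometimes report something else, mostly with a low value. They report only what shows in the picture. A call takes as long as a camera call. They do not tell look-alikes from the thing itself.
- spotter.look_for(picture, query): "at" ([column, row] as shares, 0 to 1, of the picture: columns of its width, rows of its height, amid what is visible of it).
The state is a dict: "time_s": time; "q": joint angles; "qvel": joint speeds; "joint_efforts": joint torques, N m; "position": TCP position; "tool_rot": TCP orientation; "ft_force": force on the tool from outside, world axes, zero at the start; "wrist_torque": the same for the moment, N m; "grip_width": finger opening in m; "gripper_force": force on a finger pad.
Only numpy, scipy, OpenCV 4.12 (cv2) and the standard library are available. Lean on these libraries where they do the work, as an engineer would, in place of code of your own. Each camera call takes 0.05 s, during which the arm holds its last target. There are 200 camera calls.

TASK

The last lifting lug has been ground: pull the toggle clamp's handle over until the clamp is fully open, and lift the lug out of the fixture only then. Stand that lug and every other lug on the bench upright on the floor of the blue box, side by side, and give the tally counter's lever one full stroke for each lug, so that the counter, now at 0, shows how many lugs are in the box. Leave the clamp open and do not disturb the collar, spray can and hammer.

Things in the scene. Friction and masses are not known exactly. Their poses are not given: they have to be found in the camera images.
- lug1: Steel lifting lug, 0.29 kg: flat base plate 84 x 44 x 8 mm with an upright eye plate welded across its middle, 34 mm wide along the lug's x, 10 mm thick along its y, rounded top 53 mm above the underside, 17 mm hole (centre 36 mm up). Origin: centre of the underside; z up through the eye. This one starts clamped in the fixture.
- lug2: Steel lifting lug, 0.29 kg: flat base plate 84 x 44 x 8 mm with an upright eye plate welded across its middle, 34 mm wide along the lug's x, 10 mm thick along its y, rounded top 53 mm above the underside, 17 mm hole (centre 36 mm up). Origin: centre of the underside; z up through the eye. Stands somewhere on the bench; may be absent.
- lug3: Steel lifting lug, 0.29 kg: flat base plate 84 x 44 x 8 mm with an upright eye plate welded across its middle, 34 mm wide along the lug's x, 10 mm thick along its y, rounded top 53 mm above the underside, 17 mm hole (centre 36 mm up). Origin: centre of the underside; z up through the eye. Stands somewhere on the bench; may be absent.
- lug4: Steel lifting lug, 0.29 kg: flat base plate 84 x 44 x 8 mm with an upright eye plate welded across its middle, 34 mm wide along the lug's x, 10 mm thick along its y, rounded top 53 mm above the underside, 17 mm hole (centre 36 mm up). Origin: centre of the underside; z up through the eye. Stands somewhere on the bench; may be absent.
- lug5: Steel lifting lug, 0.29 kg: flat base plate 84 x 44 x 8 mm with an upright eye plate welded across its middle, 34 mm wide along the lug's x, 10 mm thick along its y, rounded top 53 mm above the underside, 17 mm hole (centre 36 mm up). Origin: centre of the underside; z up through the eye. Stands somewhere on the bench; may be absent.
- crate: Blue open-topped steel box, fixed: 224 (x) x 216 (y) x 55 mm outside, walls and floor 5 mm. Origin: centre of the underside. Six lugs fit standing side by side, bases lengthwise along the box's x: two along x (about 100 mm apart), three along y (about 58 mm apart).
- fixture: Dark steel grinding fixture, fixed: plate 250 (x) x 100 (y) x 12 mm, with the lug nest at its far (+x) end and a vertical-handle toggle clamp on its near half. Origin: centre of the underside; x points from the clamp to the nest, z up.
- nest (a point): Where the clamped lug's underside centre sits: on the fixture plate's top, 80 mm along the fixture's x from its origin. Fences 6 mm high stand 2 mm off the lug's base on all sides; the lug lifts straight out. Axes as the fixture's.
- clamp_handle (a joint): Toggle clamp handle, rad. 0 = closed: handle nearly upright, leaning 12 degrees towards the nest (+x of the fixture). It grows as the handle is swung towards -x of the fixture about a level axis along the fixture's y; 1.71 = fully open, handle almost level. It is locked over centre: up to about 0.1 rad it resists with 3 to 5 N at the grip and springs back, beyond 0.12 it goes over; after that a light friction holds it wherever it is left. The clamp bar rises with it.
- clamp_arm (a joint): Clamp bar with the rubber-tipped spindle, rad: about 0 level and pressing on the near end of the lug's base (15 N), grows as it swings up off the lug, 1.44 = nearly upright when the handle is fully open (its end then 125 mm above the bench, about 90 mm from the lug's centre).
- clamp_pivot (a point): Axis of the clamp handle, 46 mm before the fixture's origin (-x) and 34 mm above the bench. Axes as the fixture's (axis of turning: y).
- handle_grip (a point): Middle of the clamp handle's black grip, 105 mm from clamp_pivot; it moves with the handle. The grip is 20 mm wide along the fixture's y, 14 mm thick, 78 mm long (60 to 138 mm from the pivot).
- counter_lever (a joint): Lever of the tally counter, rad. 0 = at rest, leaning 25 degrees from upright towards +x of the counter; it grows as the knob is pulled towards -x, to the stop at 0.873. A spring brings it back (1 to 2 N at the knob, about 3 N while the drum clicks over). A stroke counts once when the lever goes past about 0.6; it must come back below 0.05 before the next one can count.
- counter_drum (a joint): Number drum of the counter seen in the window on its top, rad: 0 shows 0 at the start, each full stroke of the lever adds one tooth = 0.628 rad and the next figure. It cannot be turned back.
- lever_pivot (a point): Axis of the counter's lever, 46 mm above the bench, in the plane in which the lever swings (40 mm to the +y side of the middle of the counter, clear of its grey housing, which is 86 x 60 mm and 80 mm high). Turning axis: y; x as the counter's.
- lever_grip (a point): Centre of the lever's black ball knob (24 mm across, on an 8 mm stem), 88 mm from lever_pivot; about 126 mm above the bench at rest. It moves with the lever.
- collar: Bystander: stainless pipe collar, 90 mm across, 50 mm high, standing on its end.
- spray: Bystander: spray can, 65 mm across, 190 mm high, upright.
- hammer: Bystander: hammer lying on the bench, handle end towards its -x.
There are look-alikes about, which are no part of the job. Leave any turquoise look-alike of the part that bears counter_lever alone.

How it is judged:
By the outcome, as a careful person would: the job done as asked, in the order asked, and still so for the second after the job is handed in, with the robot touching nothing.
Of lug2, lug3, lug4, lug5 only 2 to 4 are there at a start; the rules pass over those that are not, and their reading is None.
At some moment in a run one of lug2, lug3, lug4, lug5 may be knocked a few centimetres aside while the robot is not near it.
Once in a run the grip may slacken for a moment while it holds something.
It also fails if it takes over 210 s, if anything falls off the work surface, if the arm or the gripper's body presses on something with over 40 N, if the wrist force passes 120 N, or if a joint passes its speed limit or range.

## Working session

There is one attempt and no reset: what is moved stays moved. The work goes in short steps, Python scripts to look and compute and a shell command to move; the robot and the scene stay as the last step left them, time stands still between calls to the robot, and variables do not carry over. Pictures are saved under pics/ and viewed, at most 14 in all, crops included, and the job is handed in when it is done.

```bash
ls; mkdir -p pics; cat > h.py <<'E'
import numpy as np, cv2
from rig import env, optics, spotter
def save(p,name,crop=None,scale=1):
    im=p["color"][:,:,::-1]
    if crop: a,b,c,d=crop; im=im[b:d,a:c]
    if scale!=1: im=cv2.resize(im,None,fx=scale,fy=scale,interpolation=cv2.INTER_CUBIC)
    cv2.imwrite("pics/"+name,im)
def ray(p,uv):
    K=np.array(p["intrinsics"],float);D=np.array(p["distortion"],float);T=np.array(p["pose"])
    n=cv2.undistortPoints(np.array([[uv]],float),K,D)[0,0]
    return T[:3,3],T[:3,:3]@np.array([n[0],-n[1],-1.])
def atz(p,uv,z):
    o,d=ray(p,uv); return o+d*(z-o[2])/d[2]
def proj(p,X):
    K=np.array(p["intrinsics"],float);D=np.array(p["distortion"],float);T=np.array(p["pose"])
    c=(np.atleast_2d(X)-T[:3,3])@T[:3,:3]; c=c*[1,-1,-1]
    return cv2.projectPoints(c.reshape(-1,1,3),np.zeros(3),np.zeros(3),K,D)[0].reshape(-1,2)
def find(p,q):
    h,w=p["color"].shape[:2]
    return [(round(r["score"],2),np.array(r["at"])*[w,h]) for r in spotter.look_for(p,q)]
def tri(a,b):
    A=[];B=[]
    M=np.zeros((3,3));v=np.zeros(3)
    for p,uv in (a,b):
        o,d=ray(p,uv);d=d/np.linalg.norm(d);P=np.eye(3)-np.outer(d,d);M+=P;v+=P@o
    return np.linalg.solve(M,v)
E
python3 - <<'E'
from h import *
t=optics.get_image("top");s=optics.get_image("scene")
save(t,"top0.png");save(s,"scene0.png")
np.set_printoptions(precision=3,suppress=True)
zs=dict(lug1=.04,crate=.03,fixture=.012,clamp_handle=.1,handle_grip=.13,counter_lever=.06,lever_grip=.126,collar=.05,spray=.19,hammer=.02)
for q,z in zs.items():
    for n,p in(("top",t),("scene",s)):
        print(q,n,[(a,u.round(),atz(p,u,z)[:2]) for a,u in find(p,q)])
print(env.observe())
print(t["pose"],s["pose"])
E
```

```text
pics
lug1 top [(0.96, array([275., 172.]), array([0.659, 0.077])), (0.79, array([209., 199.]), array([0.583, 0.27 ])), (0.61, array([174., 205.]), array([0.567, 0.372])), (0.58, array([203., 244.]), array([0.454, 0.288]))]
lug1 scene [(0.92, array([367., 310.]), array([0.683, 0.069])), (0.9, array([440., 259.]), array([0.502, 0.283])), (0.75, array([438., 294.]), array([0.634, 0.253])), (0.57, array([478., 284.]), array([0.601, 0.364]))]
crate top []
crate scene [(0.95, array([260., 278.]), array([ 0.559, -0.197]))]
fixture top [(0.95, array([270., 201.]), array([0.579, 0.095]))]
fixture scene [(0.81, array([372., 290.]), array([0.586, 0.092]))]
clamp_handle top [(0.49, array([269., 204.]), array([0.555, 0.091])), (0.25, array([209., 199.]), array([0.573, 0.257]))]
clamp_handle scene [(0.74, array([377., 254.]), array([0.548, 0.103]))]
handle_grip top [(0.51, array([267., 205.]), array([0.548, 0.092]))]
handle_grip scene [(0.55, array([376., 256.]), array([0.587, 0.093]))]
counter_lever top [(0.7, array([211., 202.]), array([0.57 , 0.261])), (0.63, array([486., 211.]), array([ 0.532,
[... 1345 characters left out ...]
'qvel': array([ 0.092, -0.129,  0.045,  0.04 ,  0.029, -0.053]), 'joint_efforts': array([ -0.001, -44.833, -23.146,  -0.   ,   0.001,   0.   ]), 'position': array([0.178, 0.521, 0.231]), 'tool_rot': array([[-0.946,  0.323, -0.   ],
       [ 0.323,  0.946, -0.   ],
       [ 0.   , -0.   , -1.   ]]), 'ft_force': array([ 0.08 , -0.611, -0.073]), 'wrist_torque': array([-0.006,  0.03 ,  0.001]), 'gripper_force': 0.0, 'grip_width': 0.08527349350926829}
[[-0.016  0.996 -0.086  0.32 ]
 [-1.    -0.016 -0.005 -0.051]
 [-0.007  0.086  0.996  1.65 ]
 [ 0.     0.     0.     1.   ]] [[ 0.02  -0.627  0.779  1.589]
 [ 1.     0.008 -0.02  -0.087]
 [ 0.006  0.779  0.627  1.019]
 [ 0.     0.     0.     1.   ]]
```

```bash
python3 - <<'E'
from h import *
t=optics.get_image("top");s=optics.get_image("scene")
save(t,"top1.png",(110,120,510,340),2);save(s,"scene1.png",(100,150,560,400),1.7)
E
```

```text
(no output)
```

View pics/top1.png

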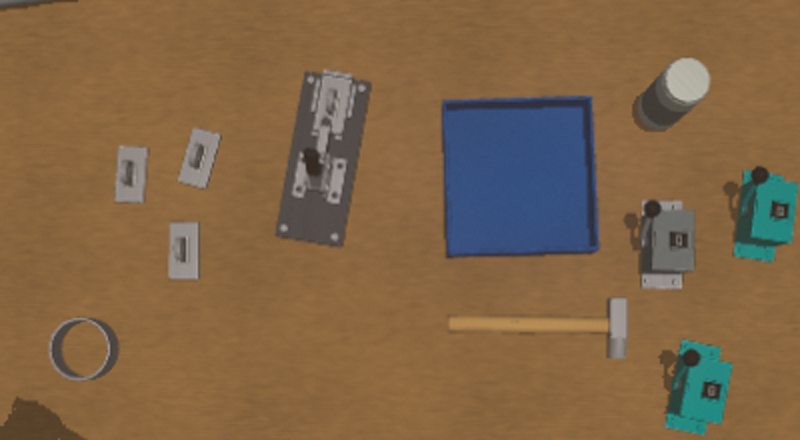

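View pics/scene1.png

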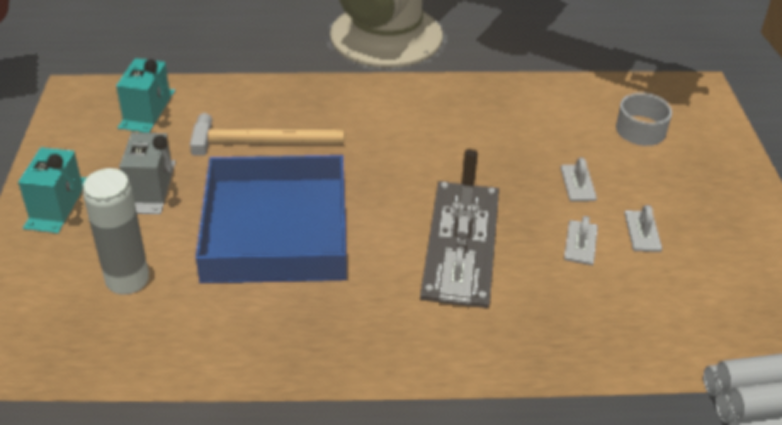

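The pictures show:
- Three loose lugs in the top crop at (131,174), (199,158) and (184,250).
- lug1 in the fixture nest at (333,100), with the handle grip at (313,160).
- The blue box at (520,176).
- Three counters. The grey one is at crop (668,240), full picture (444,240). The turquoise ones are at (767,215) and (700,388). The grey housing fits the description, so its knob at (652,209) is the one to use.

```bash
cat > seg.py <<'E'
from h import *
def lugs(p,zc=.008,verbose=False):
    im=p["color"];hsv=cv2.cvtColor(im,cv2.COLOR_RGB2HSV)
    m=((hsv[...,1]<70)&(hsv[...,2]>95)).astype(np.uint8)
    n,l,st,c=cv2.connectedComponentsWithStats(m)
    out=[]
    for i in range(1,n):
        if not 150<st[i,4]<900: continue
        ys,xs=np.where(l==i)
        W=np.array([atz(p,(x,y),zc)[:2] for x,y in zip(xs,ys)])*1000
        r=cv2.minAreaRect(W.astype(np.float32))
        b=cv2.boxPoints(r);e=b[1]-b[0];f=b[2]-b[1]
        if np.hypot(*f)>np.hypot(*e): e=f
        out.append((np.array(r[0]).round(1),np.array(r[1]).round(),round(np.degrees(np.arctan2(e[1],e[0]))%180,1),st[i,4]))
    return out
E
python3 - <<'E'
from seg import *
np.set_printoptions(precision=4,suppress=True)
t=optics.get_image("top");s=optics.get_image("scene")
for x in lugs(t): print(x)
C=lambda u,v:(110+u/2-.25,120+v/2-.25)
P=[atz(t,C(*c),.012)[:2] for c in[(305,72),(371,80),(343,246),(276,237)]];print("fix",np.mean(P,0),P)
d=(P[0]+P[1]-P[2]-P[3]);print("yaw",np.degrees(np.arctan2(d[1],d[0])))
P=[atz(t,C(*c),.055)[:2] for c in[(442,99),(592,97),(599,252),(446,258)]];print("crate",np.mean(P,0),P)
d=(P[0]+P[1]-P[2]-P[3]);print("yaw",np.degrees(np.arctan2(d[1],d[0])))
S=lambda u,v:(100+u/1.7-.3,150+v/1.7-.3)
print("knob",atz(t,C(652,209),.126),tri((t,C(652,209)),(s,S(160,143))))
print("counter foot corners",[atz(t,C(*c),.002)[:2] for c in[(643,200),(682,200),(682,290),(642,288)]])
print("grip top",tri((t,C(313,160)),(s,S(470,166))))
print("hammer head",atz(t,C(617,328),.02),"handle",atz(t,C(449,323),.02)," spray",atz(t,C(688,80),.19),"tq knob",atz(t,C(760,175),.126),atz(t,C(690,357),.126))
E
```

```text
(array([848.8, 569.7]), array([ 27., 346.]), np.float32(95.7), np.int32(857))
(array([ 693.7, -449.5]), array([67., 72.]), np.float32(133.6), np.int32(451))
(array([589.7, 275.8]), array([44., 83.]), np.float32(164.1), np.int32(384))
(array([567.2, 377.6]), array([44., 84.]), np.float32(176.1), np.int32(374))
(array([ 463.4, -420.2]), array([ 59., 103.]), np.float32(177.9), np.int32(567))
(array([452.6, 298.2]), array([44., 83.]), np.float32(180.0), np.int32(418))
(array([ 329.8, -335.8]), array([25., 85.]), np.float32(176.3), np.int32(261))
fix [0.5852 0.0901] [array([0.7149, 0.1171]), array([0.7009, 0.0193]), array([0.455 , 0.0631]), array([0.4698, 0.1611])]
yaw -10.129916560964455
crate [ 0.5478 -0.1935] [array([ 0.6612, -0.0843]), array([ 0.661 , -0.3005]), array([ 0.437 , -0.3035]), array([ 0.4321, -0.0859])]
yaw 0.5801609000912848
knob [ 0.4894 -0.3667  0.126 ] [ 0.4896 -0.367   0.1244]
counter foot corners [array([ 0.5168, -0.3795]), array([ 0.5159, -0.4376]), array([ 0.383 , -0.4328]), array([ 0.387 , -0.3737])]
grip top [0.5628 0.0954 0.1361]
hammer head [ 0.329  -0.3321  0.02  ] handle [ 0.3405 -0.0893  0.02  ]  spray [ 0.6535 -0.4079  0.19  ] tq knob [ 0.5342 -0.5183  0.126 ] [ 0.2874 -0.412   0.126 ]
```

```bash
cat > to.py <<'E'
# usage: to.py x y z yaw : remaining turn (rad) and shift in tool axes after the turn (cm)
import sys; from h import *
x,y,z,a=map(float,sys.argv[1:5]); o=env.observe(); R=np.array(o["tool_rot"]); 
cur=np.degrees(np.arctan2(R[1,0],R[0,0])); d=(a-cur+180)%360-180
c,s=np.cos(np.radians(a)),np.sin(np.radians(a)); Rt=np.array([[c,s,0],[s,-c,0],[0,0,-1]])
e=np.array([x,y,z])-o["position"]
print("turn",round(-np.radians(d),4),"shift cm",(Rt.T@e*100).round(2),"t",o["time_s"],"pos",np.round(o["position"],4),"yaw",round(cur,2))
E
python3 -m crank '[5,0,0,0,-0.078, 5,0,0,0,-0.078, 5,-2.05,-1.61,0,0, 5,-2.05,-1.61,0,0, 5,-2.05,-1.61,0,0, 5,-2.05,-1.61,0,0, 5,-2.05,-1.61,0,0, 5,-2.05,-1.61,0,0]' 30
python3 -m crank '[5,-2.05,-1.61,0,0, 5,-2.05,-1.61,0,0, 5,-2.05,-1.61,0,0, 5,-2.05,-1.61,0,0, 5,-2.05,-1.61,0,0, 5,-2.05,-1.61,0,0, 5,-2.05,-1.61,0,0, 5,-2.05,-1.61,0,0]'
python3 -m crank '[5,-2.05,-1.61,0,0, 5,-2.05,-1.61,0,0, 5,-2.05,-1.61,0,0, 5,-2.05,-1.61,0,0, 5,-2.05,-1.61,0,0, 5,-2.05,-1.61,0,0, 5,-2.05,-1.61,0,0, 5,-2.05,-1.61,0,0]'
python3 to.py 0.561 0.094 0.118 170
python3 - <<'E'
from h import *
np.set_printoptions(precision=4,suppress=True)
w=optics.get_image("wrist");save(w,"w1.png")
for q in("handle_grip","clamp_handle","lug1","fixture"): print(q,[(a,u.round(),atz(w,u,.137)) for a,u in find(w,q)])
E
```

```text
time_s: 1.97
position: [0.2828, 0.4032, 0.2315]
tool_rot: [[-0.985, 0.172, 0.0], [0.172, 0.985, 0.0], [-0.0, 0.0, -1.0]]
ft_force: [0.2, 0.8, -0.1]
grip_width: 0.05
gripper_force: 0.0
time_s: 2.63
position: [0.4223, 0.248, 0.2314]
tool_rot: [[-0.985, 0.172, 0.0], [0.172, 0.985, 0.0], [-0.0, 0.0, -1.0]]
ft_force: [0.6, 0.8, 0.8]
grip_width: 0.0498
gripper_force: 0.0
time_s: 3.3
position: [0.5617, 0.0929, 0.2313]
tool_rot: [[-0.985, 0.172, 0.0], [0.172, 0.985, 0.0], [-0.0, 0.0, -1.0]]
ft_force: [0.7, 0.4, 0.5]
grip_width: 0.0499
gripper_force: 0.0
turn 0.0016 shift cm [ 0.09  0.09 11.33] t 3.3 pos [0.5617 0.0929 0.2313] yaw 170.09
handle_grip [(0.68, array([323., 287.]), array([0.5954, 0.091 , 0.137 ])), (0.62, array([326., 232.]), array([0.5559, 0.0999, 0.137 ]))]
clamp_handle [(0.69, array([321., 233.]), array([0.5557, 0.0967, 0.137 ]))]
lug1 [(0.9, array([599., 162.]), array([0.5392, 0.284 , 0.137 ])), (0.78, array([505., 200.]), array([0.5545, 0.2194, 0.137 ])), (0.77, array([522.,  46.]), array([0.4621, 0.2335, 0.137 ])), (0.75, array([323., 193.]), array([0.5295, 0.1022, 0.137 ])), (0.57, array([319., 307.]), array([0.6102, 0.0861, 0.137 ]))]
fixture [(0.59, array([324., 195.]), array([0.5313, 0.1028, 0.137 ])), (0.23, array([32., 11.]), array([ 0.3893, -0.0493,  0.137 ]))]
```

View pics/w1.png

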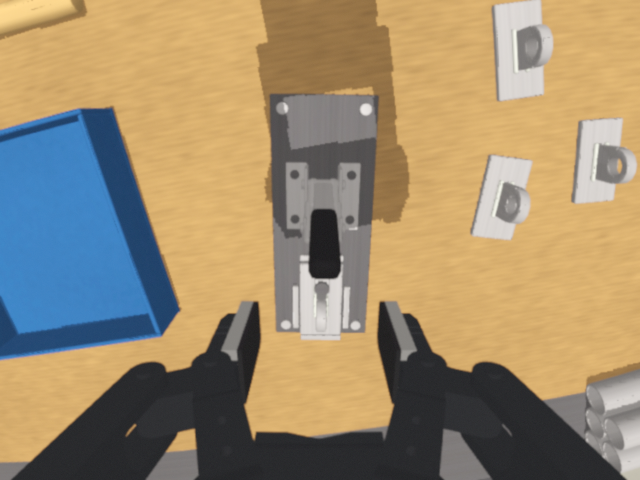

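The wrist view shows the clamp handle end-on at (325,245), the plate corners at about (271,95), (378,95), (366,332) and (277,332), and the lug's eye at (321,305). The fingers straddle the handle's plane.

```bash
python3 - <<'E'
from h import *
np.set_printoptions(precision=4,suppress=True)
w=optics.get_image("wrist")
P=[atz(w,c,.012)[:2] for c in[(271,95),(378,95),(366,332),(277,332)]];print(np.mean(P,0),P)
d=P[2]+P[3]-P[0]-P[1];print(np.degrees(np.arctan2(d[1],d[0])))
a=np.radians(-10.1);f=np.array([np.cos(a),np.sin(a)])
for o in (np.array([.585,.0905]),np.mean(P,0)):
  pv=np.array([*(o-.046*f),.034])
  for r in(60,138):print(proj(w,pv+np.array([*(f*np.sin(np.radians(12))),np.cos(np.radians(12))])*r/1000))
E
```

```text
[0.5867 0.0954] [array([0.4564, 0.0697]), array([0.473 , 0.1657]), array([0.7172, 0.122 ]), array([0.7001, 0.0241])]
-10.38427024759823
[[317.8224 212.5699]]
[[317.5533 271.522 ]]
[[324.402  213.5953]]
[[326.1054 272.7829]]
```

```bash
python3 - <<'E'
from h import *
w=optics.get_image("wrist");o=env.observe();p=np.array(o["position"])
for z in(.231,.17,.137,.05):print(z,proj(w,[p[0],p[1],z]))
E
python3 -m crank '[5,0.1,0.25,1.5,0, 5,0,0,1.6,0, 5,0,0,1.6,0, 5,0,0,1.6,0, 5,0,0,1.6,0, 5,0,0,1.6,0, 5,0,0,1.6,0, 5,0,0,0.3,0]'
python3 -m crank '[4,0,0,0,0, 3,0,0,0,0, 2.6,0,0,0,0, 2.4,0,0,0,0, 2.2,0,0,0,0, 2,0,0,0,0, 1.8,0,0,0,0, 1.8,0,0,0,0]' 25
```

```text
0.231 [[316.58787113 312.90911912]]
0.17 [[317.06023133 260.34226404]]
0.137 [[317.2267823  241.91288655]]
0.05 [[317.51740333 209.88320889]]
time_s: 4.32
position: [0.5588, 0.0975, 0.1153]
tool_rot: [[-0.985, 0.171, -0.004], [0.171, 0.985, 0.0], [0.004, -0.001, -1.0]]
ft_force: [-0.7, -0.0, -0.2]
grip_width: 0.0495
gripper_force: 0.0
time_s: 4.98
position: [0.5607, 0.0967, 0.118]
tool_rot: [[-0.985, 0.172, 0.001], [0.172, 0.985, 0.0], [-0.001, 0.0, -1.0]]
ft_force: [-1.6, 1.7, 6.6]
grip_width: 0.0197
gripper_force: 24.5
```

```bash
python3 -c "
import numpy as np
t=np.radians(np.linspace(-12,88,25));print(np.c_[10.5*np.diff(np.sin(t)),-10.5*np.diff(np.cos(t))].round(2).tolist())"
```

```text
[[0.75, -0.13], [0.76, -0.08], [0.76, -0.02], [0.76, 0.03], [0.76, 0.09], [0.75, 0.14], [0.74, 0.2], [0.72, 0.25], [0.7, 0.3], [0.68, 0.35], [0.65, 0.4], [0.62, 0.45], [0.58, 0.49], [0.55, 0.53], [0.51, 0.57], [0.46, 0.61], [0.42, 0.64], [0.37, 0.67], [0.32, 0.69], [0.27, 0.71], [0.22, 0.73], [0.16, 0.75], [0.11, 0.76], [0.05, 0.76]]
```

```bash
python3 -m crank '[1.8,0.75,-0.13,-0.13,0, 1.8,0.76,0,-0.08,0, 1.8,0.76,0,-0.02,0, 1.8,0.76,0,0.03,0, 1.8,0.76,0,0.09,0, 1.8,0.75,0,0.14,0, 1.8,0.74,0,0.2,0, 1.8,0.72,0,0.25,0]' 40
python3 -m crank '[1.8,0.7,0,0.3,0, 1.8,0.68,0,0.35,0, 1.8,0.65,0,0.4,0, 1.8,0.62,0,0.45,0, 1.8,0.58,0,0.49,0, 1.8,0.55,0,0.53,0, 1.8,0.51,0,0.57,0, 1.8,0.46,0,0.61,0]'
python3 to.py 0.5 0.1 0.1 170
```

```text
time_s: 5.65
position: [0.5031, 0.1073, 0.1135]
tool_rot: [[-0.985, 0.172, 0.007], [0.172, 0.985, 0.003], [-0.007, 0.004, -1.0]]
ft_force: [7.6, 12.3, 1.4]
grip_width: 0.0195
gripper_force: 40.6
time_s: 6.32
position: [0.4555, 0.1162, 0.0765]
tool_rot: [[-0.985, 0.173, 0.005], [0.173, 0.985, 0.004], [-0.004, 0.005, -1.0]]
ft_force: [2.9, 19.3, 7.7]
grip_width: 0.0194
gripper_force: 42.8
turn 0.001 shift cm [-4.66 -0.82 -2.35] t 6.3167 pos [0.4555 0.1162 0.0765] yaw 170.05
```

```bash
python3 -m crank '[1.8,0.42,0.1,0.64,0, 1.8,0.37,0.1,0.67,0, 1.8,0.32,0.05,0.69,0, 1.8,0.27,0,0.71,0, 1.8,0.22,0,0.73,0, 1.8,0.16,0,0.75,0, 1.8,0.11,0,0.76,0, 1.8,0.05,0,0.76,0]'
python3 -m crank '[1.8,0,0,0.1,0, 1.8,0,0,0.1,0, 1.8,0,0,0.1,0, 1.8,0,0,0,0, 1.8,0,0,0,0, 1.8,0,0,0,0, 1.8,0,0,0,0, 1.8,0,0,0,0]'
python3 - <<'E'
from h import *
s=optics.get_image("scene");save(s,"s2.png",(320,210,480,340),4)
E
```

```text
time_s: 6.98
position: [0.4355, 0.1201, 0.0184]
tool_rot: [[-0.985, 0.173, 0.0], [0.173, 0.985, 0.001], [-0.0, 0.001, -1.0]]
ft_force: [-2.1, 3.8, 3.1]
grip_width: 0.0197
gripper_force: 43.8
time_s: 7.65
position: [0.4354, 0.1201, 0.0155]
tool_rot: [[-0.985, 0.172, -0.001], [0.172, 0.985, 0.001], [0.001, 0.001, -1.0]]
ft_force: [-2.6, 5.5, 1.8]
grip_width: 0.0195
gripper_force: 43.6
```

View pics/s2.png

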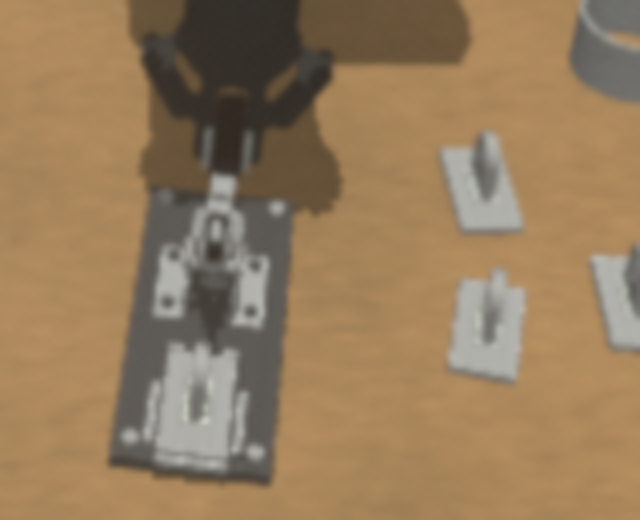

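The picture shows the handle lying back between the fingers at (228,140), and the bar standing up at (215,240). I'll press down a little to be sure it is at the stop, then release.

```bash
python3 -m crank '[1.8,0,0,0.15,0, 1.8,0,0,0.15,0, 1.8,0,0,0.15,0, 1.8,0,0,0.1,0, 1.8,0,0,0,0, 1.8,0,0,0,0, 1.8,0,0,0,0, 1.8,0,0,0,0]'
python3 -m crank '[2.5,0,0,0,0, 3.5,0,0,0,0, 4.5,0,0,0,0, 5,0,0,0,0, 5,0,0,-2,0, 5,0,0,-3,0, 5,0,0,-3,0, 5,0,0,-3,0]'
python3 - <<'E'
from h import *
np.set_printoptions(precision=4,suppress=True)
w=optics.get_image("wrist");save(w,"w3.png")
t=optics.get_image("top")
for q in("handle_grip","lug1"): print(q,[(a,u.round(),atz(w,u,.04)) for a,u in find(w,q)])
pv=np.array([.586-.046*.984,.0954+.046*.175,.034])
f=np.array([.984,-.177,0])
for th in(78,86):
  u=-f*np.sin(np.radians(th))+np.array([0,0,np.cos(np.radians(th))])
  print(th,proj(w,[pv+u*.06,pv+u*.138]))
E
```

```text
time_s: 8.37
position: [0.4354, 0.1201, 0.01]
tool_rot: [[-0.985, 0.172, -0.0], [0.172, 0.985, 0.001], [0.001, 0.001, -1.0]]
ft_force: [-1.7, 4.9, 2.9]
grip_width: 0.0195
gripper_force: 43.4
time_s: 9.03
position: [0.4355, 0.1195, 0.1212]
tool_rot: [[-0.985, 0.172, -0.001], [0.172, 0.985, -0.0], [0.001, -0.0, -1.0]]
ft_force: [0.2, -0.3, 0.2]
grip_width: 0.0501
gripper_force: 0.0
handle_grip [(0.63, array([318., 313.]), array([0.481 , 0.1123, 0.04  ]))]
lug1 [(0.86, array([542., 361.]), array([0.5515, 0.2682, 0.04  ])), (0.62, array([628., 340.]), array([0.5472, 0.3353, 0.04  ])), (0.55, array([568., 214.]), array([0.4399, 0.2817, 0.04  ])), (0.4, array([  5., 161.]), array([ 0.3447, -0.0629,  0.04  ]))]
78 [[320.9234 320.0235]
 [322.108  214.6231]]
86 [[320.8649 312.2022]
 [321.8597 202.1163]]
```

View pics/w3.png

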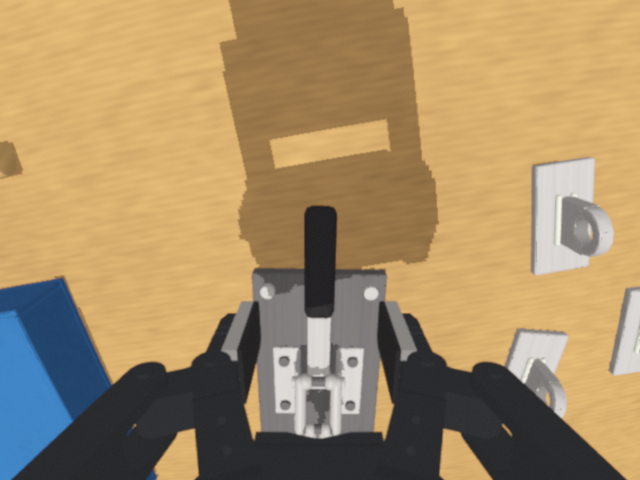

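The grip spans rows 206 to 316, close to fully open. I'll press it from above with closed fingers to be sure.

```bash
python3 -m crank '[3,0,0.1,0,0, 1,0,0,0,0, 0,0,0,0,0, 0,0,0,1.5,0, 0,0,0,1.5,0, 0,0,0,1.5,0, 0,0,0,1.5,0, 0,0,0,0.8,0]' 30
python3 -m crank '[0,0,0,0.15,0, 0,0,0,0.15,0, 0,0,0,0.15,0, 0,0,0,0.1,0, 0,0,0,0.1,0, 0,0,0,0.1,0, 0,0,0,0,0, 0,0,0,0,0]'
```

```text
time_s: 9.9
position: [0.4351, 0.1206, 0.05]
tool_rot: [[-0.985, 0.172, -0.003], [0.172, 0.985, -0.0], [0.003, -0.001, -1.0]]
ft_force: [-0.1, -0.0, -0.3]
grip_width: -0.0002
gripper_force: 0.0
time_s: 10.57
position: [0.4355, 0.1207, 0.0479]
tool_rot: [[-0.985, 0.171, 0.001], [0.171, 0.985, -0.0], [-0.001, -0.0, -1.0]]
ft_force: [-15.2, -1.6, 47.1]
grip_width: -0.0001
gripper_force: 23.0
```

Hard stop reached at the height expected for fully open. Next is lug1.

```bash
python3 -m crank '[0,0,0,-1,0, 1,0,0,-2.5,0, 3,0,0,-3,0, 4,0,0,-3,0, 4,0,0,-3,0, 4,0,0,-1.5,0, 4,-1,0,0,0, 4,-2,0,0,0]'
python3 to.py 0.6647 0.081 0.19 169.6
```

```text
time_s: 11.23
position: [0.4653, 0.1157, 0.1856]
tool_rot: [[-0.985, 0.171, 0.002], [0.171, 0.985, 0.0], [-0.002, 0.0, -1.0]]
ft_force: [1.3, -0.3, -0.1]
grip_width: 0.0399
gripper_force: 0.0
turn 0.0095 shift cm [-20.24   0.18  -0.44] t 11.2333 pos [0.4653 0.1157 0.1856] yaw 170.15
```

```bash
python3 -m crank '[4,-2.5,0,0,0, 4,-2.5,0,0,0, 4,-2.5,0,0,0, 4,-2.5,0,0,0, 4,-2.5,0,0,0, 4,-2.5,0,0,0, 4,-2.5,0,0,0, 4,-1,0,0,0]'
python3 to.py 0.6647 0.081 0.19 169.6
python3 - <<'E'
from h import *
np.set_printoptions(precision=4,suppress=True)
w=optics.get_image("wrist");save(w,"w4.png")
o=env.observe();p=np.array(o["position"])
print("tcp axis proj",proj(w,[[p[0],p[1],z] for z in(.065,.048,.02)]), "eye top pred",proj(w,[.6647,.081,.065]))
print([(a,u.round(),atz(w,u,.045)) for a,u in find(w,"lug1")])
E
```

```text
time_s: 11.9
position: [0.6503, 0.0826, 0.1826]
tool_rot: [[-0.985, 0.173, -0.0], [0.173, 0.985, -0.0], [0.0, -0.0, -1.0]]
ft_force: [0.1, -0.5, -0.3]
grip_width: 0.0401
gripper_force: 0.0
turn 0.0078 shift cm [-1.44  0.1  -0.74] t 11.9 pos [0.6503 0.0826 0.1826] yaw 170.05
tcp axis proj [[317.0358 231.9202]
 [317.12   225.2643]
 [317.24   215.7841]] eye top pred [[318.3989 250.2111]]
[(0.93, array([318., 233.]), array([0.6573, 0.0817, 0.045 ])), (0.8, array([630.,  68.]), array([0.5715, 0.3294, 0.045 ])), (0.63, array([539., 102.]), array([0.5869, 0.2572, 0.045 ]))]
```

View pics/w4.png

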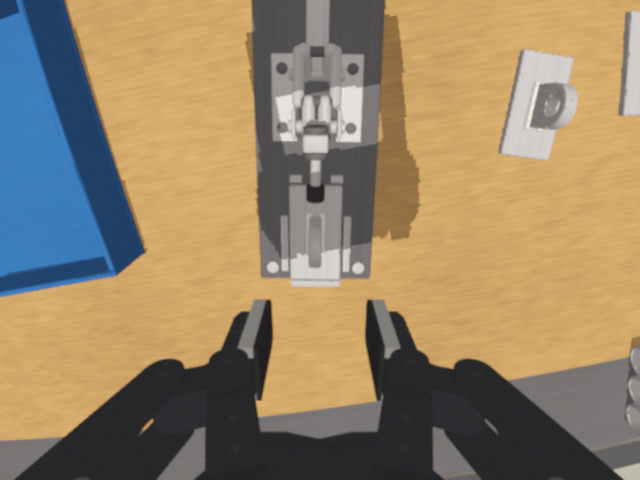

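Lug1's eye is at (316,240), right in the finger plane, and the clamp bar is up at (316,185). Going down to grasp.

```bash
python3 -m crank '[4,-1.45,0,1.5,0, 4,0,0,2.2,0, 4,0,0,2.4,0, 4,0,0,2.4,0, 4,0,0,2.2,0, 4,0,0,2,0, 4,0,0,1.6,0, 4,0,0,1.1,0]'
python3 -m crank '[3,0,0,0,0, 2,0,0,0,0, 1,0,0,0,0, 0.5,0,0,0,0, 0.5,0,0,0,0, 0.5,0,0,0,0, 0.5,0,0,0,0, 0.5,0,0,0,0]' 60
```

```text
time_s: 12.67
position: [0.6606, 0.0814, 0.0284]
tool_rot: [[-0.985, 0.172, -0.003], [0.172, 0.985, 0.0], [0.003, -0.0, -1.0]]
ft_force: [0.3, -0.6, 0.5]
grip_width: 0.0399
gripper_force: 0.0
time_s: 13.33
position: [0.6622, 0.08, 0.0317]
tool_rot: [[-0.985, 0.173, 0.001], [0.173, 0.985, -0.002], [-0.001, -0.002, -1.0]]
ft_force: [-2.0, -4.9, -0.2]
grip_width: 0.0092
gripper_force: 59.9
```

```bash
python3 -m crank '[0.5,0,0,-0.5,0, 0.5,0,0,-1,0, 0.5,0,0,-1.5,0, 0.5,0,0,-2,0, 0.5,0,0,-2.5,0, 0.5,0,0,-2.5,0, 0.5,0,0,-2.2,0, 0.5,0,0,0,0]' 70
python3 to.py 0.598 -0.2435 0.15 180.3
```

```text
time_s: 14.0
position: [0.664, 0.0817, 0.1591]
tool_rot: [[-0.985, 0.171, 0.011], [0.171, 0.985, 0.0], [-0.011, 0.002, -1.0]]
ft_force: [0.2, 0.4, -2.0]
grip_width: 0.009
gripper_force: 68.8
turn -0.1774 shift cm [  6.77 -32.48   0.91] t 14.0 pos [0.664  0.0817 0.1591] yaw 170.14
```

```bash
python3 -m crank '[0.5,0,0,0,-0.06, 0.5,0,0,0,-0.06, 0.5,0,0,0,-0.057, 0.5,0.6,-2,0,0, 0.5,0.6,-2.5,0,0, 0.5,0.6,-2.5,0,0, 0.5,0.6,-2.5,0,0, 0.5,0.6,-2.5,0,0]'
python3 -m crank '[0.5,0.6,-2.5,0,0, 0.5,0.6,-2.5,0,0, 0.5,0.6,-2.5,0,0, 0.5,0.6,-2.5,0,0, 0.5,0.6,-2.5,0,0, 0.5,0.6,-2.5,0,0, 0.5,0.2,-2.5,0,0, 0.5,0,-2.5,0,0]'
python3 to.py 0.598 -0.2435 0.0247 180.3
python3 - <<'E'
from h import *
np.set_printoptions(precision=4,suppress=True)
w=optics.get_image("wrist");save(w,"w5.png")
for q in("crate","lug1"):print([(a,u.round(),atz(w,u,.055)) for a,u in find(w,q)])
E
```

```text
time_s: 14.67
position: [0.6319, -0.0395, 0.152]
tool_rot: [[-1.0, -0.005, -0.0], [-0.005, 1.0, 0.001], [0.0, 0.001, -1.0]]
ft_force: [0.2, 0.0, -2.8]
grip_width: 0.009
gripper_force: 68.7
time_s: 15.33
position: [0.5948, -0.2398, 0.1521]
tool_rot: [[-1.0, -0.004, -0.0], [-0.004, 1.0, 0.001], [0.0, 0.001, -1.0]]
ft_force: [0.6, -0.3, -4.3]
grip_width: 0.0091
gripper_force: 68.7
turn -0.0009 shift cm [-0.32 -0.37 12.74] t 15.3333 pos [ 0.5948 -0.2398  0.1521] yaw -179.75
[(0.93, array([401., 138.]), array([ 0.5272, -0.1876,  0.055 ]))]
[(0.77, array([319., 271.]), array([ 0.6169, -0.2384,  0.055 ])), (0.26, array([629., 304.]), array([ 0.6452, -0.0001,  0.055 ]))]
```

View pics/w5.png

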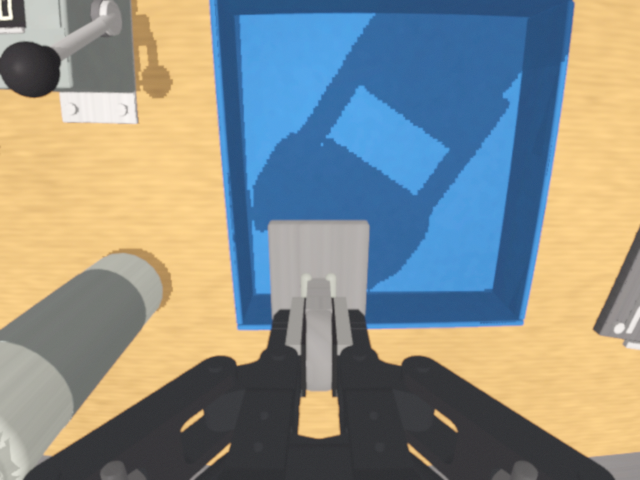

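The held lug hangs at (318,300), and the far corners of the box rim are at (238,328) and (524,324).

```bash
python3 - <<'E'
from h import *
np.set_printoptions(precision=4,suppress=True)
w=optics.get_image("wrist")
for c in[(238,328),(524,324),(212,4),(573,4)]:print(c,atz(w,c,.055)[:2])
for c in[(238,292),(500,291)]:print("floor",c,atz(w,c,.005)[:2])
E
```

```text
(238, 328) [ 0.6632 -0.2987]
(524, 324) [ 0.661  -0.0847]
(212, 4) [ 0.4517 -0.3008]
(573, 4) [ 0.4465 -0.0889]
floor (238, 292) [ 0.6588 -0.3084]
floor (500, 291) [ 0.6583 -0.0809]
```

```bash
python3 -m crank '[0.5,-0.3,-0.35,1,0, 0.5,0,0,2,0, 0.5,0,0,2.2,0, 0.5,0,0,2.2,0, 0.5,0,0,2,0, 0.5,0,0,1.6,0, 0.5,0,0,1,0, 0.5,0,0,0.3,0]'
python3 -m crank '[0.5,0,0,0.2,0, 0.5,0,0,0.15,0, 0.5,0,0,0.1,0, 0.5,0,0,0,0, 1.5,0,0,0,0, 3,0,0,0,0, 4,0,0,0,0, 4,0,0,0,0]'
python3 -m crank '[4,0,0,-2,0, 4,0,0,-3,0, 4,0,0,-3,0, 4,0,0,-3,0, 4,0,0,-2,0, 4,0,2,0,0, 4,0,2.8,0,0, 4,0,2.8,0,0]'
python3 -c "
from seg import *
for x in lugs(optics.get_image('top')): print(x)"
python3 to.py 0.59 0.28 0.16 164.1
```

```text
time_s: 16.2
position: [0.5979, -0.2413, 0.0272]
tool_rot: [[-1.0, -0.005, -0.003], [-0.005, 1.0, 0.002], [0.003, 0.002, -1.0]]
ft_force: [-0.3, 0.1, -3.2]
grip_width: 0.0088
gripper_force: 69.0
time_s: 16.87
position: [0.5986, -0.2428, 0.0254]
tool_rot: [[-1.0, -0.004, 0.001], [-0.004, 1.0, -0.001], [-0.001, -0.001, -1.0]]
ft_force: [-0.2, 0.7, 0.5]
grip_width: 0.0398
gripper_force: 0.0
time_s: 17.53
position: [0.598, -0.1663, 0.1554]
tool_rot: [[-1.0, -0.003, 0.001], [-0.003, 1.0, -0.0], [-0.001, -0.0, -1.0]]
ft_force: [0.1, 0.4, 0.6]
grip_width: 0.0399
gripper_force: 0.0
(array([848.9, 569.7]), array([ 26., 346.]), np.float32(95.8), np.int32(829))
(array([ 693.7, -449.5]), array([67., 72.]), np.float32(133.6), np.int32(442))
(array([589.9, 275.8]), array([44., 84.]), np.float32(163.8), np.int32(381))
(array([553.8,  98.9]), array([ 73., 142.]), np.float32(168.4), np.int32(588))
(array([567.5, 377.5]), array([44., 84.]), np.float32(176.1), np.int32(375))
(array([ 463.4, -420.2]), array([ 59., 103.]), np.float32(177.9), np.int32(554))
(array([452.6, 298.2]), array([44., 83.]), np.float32(180.0), np.int32(410))
(array([ 395.7, -401.6]), array([56., 21.]), np.float32(89.0), np.int32(152))
(array([ 329.9, -336.4]), array([23., 85.]), np.float32(178.4), np.int32(259))
(array([-61.6, -64.9]), array([ 49., 137.]), np.float32(164.1), np.int32(389))
turn 0.2844 shift cm [12.83 42.18 -0.45] t 17.5833 pos [ 0.5978 -0.1608  0.1555] yaw -179.61
```

```bash
python3 -m crank '[4,0.05,2.5,0,0, 4,0.05,3.4,0,0, 4,0.05,3.4,0,0, 4,0.05,3.4,0,0, 4,0.05,3.4,0,0, 4,0.05,3.4,0,0, 4,0.05,3.4,0,0, 4,0.05,3.4,0,0]'
python3 -m crank '[4,0.05,3.4,0,0, 4,0.05,3.4,0,0, 4,0.05,3.4,0,0, 4,0.05,3.4,0,0, 4,0.05,3.4,0,0, 4,0,0,0,0.095, 4,0,0,0,0.095, 4,0,0,0,0.095]'
cat > wl.py <<'E'
# wrist: lug nearest the tool; base rect & eye
import sys; from seg import *
np.set_printoptions(precision=4,suppress=True)
w=optics.get_image("wrist");save(w,sys.argv[1]);o=env.observe();p=np.array(o["position"])
hsv=cv2.cvtColor(w["color"],cv2.COLOR_RGB2HSV)
m=((hsv[...,1]<60)&(hsv[...,2]>70)).astype(np.uint8); m[280:]=0
n,l,st,c=cv2.connectedComponentsWithStats(m)
for i in range(1,n):
    if st[i,4]<1500: continue
    ys,xs=np.where(l==i); W=np.array([atz(w,(x,y),.008)[:2] for x,y in zip(xs[::3],ys[::3])])*1000
    r=cv2.minAreaRect(W.astype(np.float32)); print("blob px",c[i].round(),"ctr mm",np.round(r[0],1),"size",np.round(r[1]),"ang",round(r[2],1))
for a,u in find(w,"lug1"): print(a,u.round(),"at z.036",atz(w,u,.036)[:2])
print("tcp",p, "axis px", proj(w,[p[0],p[1],.008])[0])
E
python3 wl.py w6.png
```

```text
time_s: 18.25
position: [0.5928, 0.0979, 0.1553]
tool_rot: [[-1.0, -0.004, 0.001], [-0.004, 1.0, -0.0], [-0.001, -0.0, -1.0]]
ft_force: [0.7, -0.2, -0.2]
grip_width: 0.04
gripper_force: 0.0
time_s: 18.92
position: [0.5897, 0.2671, 0.155]
tool_rot: [[-0.96, 0.28, 0.0], [0.28, 0.96, -0.0], [-0.0, 0.0, -1.0]]
ft_force: [0.1, 0.2, 0.3]
grip_width: 0.0398
gripper_force: 0.0
blob px [310.  45.] ctr mm [462.6 299.4] size [44. 69.] ang 90.0
blob px [449. 155.] ctr mm [569.7 378.8] size [45. 84.] ang 86.2
blob px [104. 204.] ctr mm [527.2 103. ] size [111. 133.] ang 74.8
blob px [330. 217.] ctr mm [591.7 276.8] size [44. 84.] ang 73.8
0.97 [312.  44.] at z.036 [0.469  0.2994]
0.6 [332. 216.] at z.036 [0.5819 0.2803]
tcp [0.5898 0.2668 0.155 ] axis px [316.7708 220.8325]
```

View pics/w6.png

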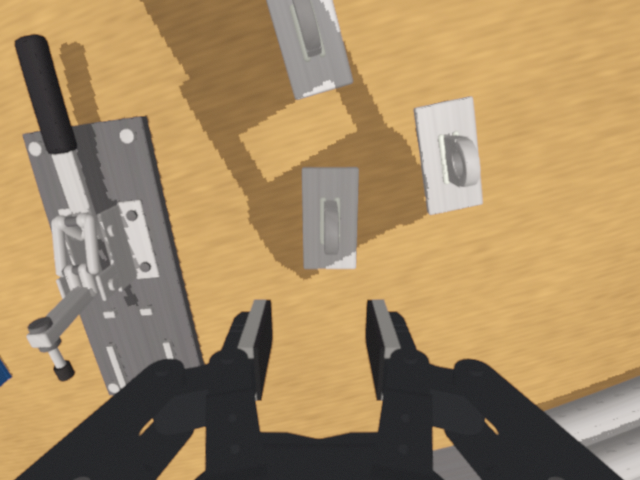

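lug2's base is at (330,217), the next lug at (449,155), the third at (310,45). The clamp is open. The tool angle matches, so lug2 needs a shift of about 10 mm.

```bash
python3 to.py 0.5912 0.2765 0.018 163.8
```

```text
turn 0.0014 shift cm [ 0.14  1.   13.7 ] t 19.0167 pos [0.5898 0.2665 0.155 ] yaw 163.88
```

```bash
python3 -m crank '[4,0.14,1,1,0, 4,0,0,2.2,0, 4,0,0,2.2,0, 4,0,0,2.2,0, 4,0,0,2.2,0, 4,0,0,1.8,0, 4,0,0,1.3,0, 4,0,0,0.7,0]'
python3 -m crank '[3,0,0,0,0, 2,0,0,0,0, 1,0,0,0,0, 0.5,0,0,0,0, 0.5,0,0,0,0, 0.5,0,0,0,0, 0.5,0,0,0,0, 0.5,0,0,0,0]' 70
python3 -m crank '[0.5,0,0,-0.5,0, 0.5,0,0,-1.5,0, 0.5,0,0,-2.2,0, 0.5,0,0,-2.5,0, 0.5,0,0,-2.5,0, 0.5,0,0,-2.5,0, 0.5,0,0,-2.2,0, 0.5,0,0,-1,0]'
python3 to.py 0.598 -0.143 0.0248 180.3
```

```text
time_s: 19.68
position: [0.5903, 0.2765, 0.0163]
tool_rot: [[-0.961, 0.275, -0.003], [0.275, 0.961, -0.001], [0.003, -0.002, -1.0]]
ft_force: [0.1, 0.7, 0.4]
grip_width: 0.04
gripper_force: 0.0
time_s: 20.35
position: [0.5917, 0.2766, 0.02]
tool_rot: [[-0.961, 0.277, 0.002], [0.277, 0.961, 0.001], [-0.002, 0.001, -1.0]]
ft_force: [-0.5, -0.1, 5.8]
grip_width: 0.009
gripper_force: 69.5
time_s: 21.02
position: [0.5917, 0.2765, 0.1709]
tool_rot: [[-0.961, 0.277, 0.004], [0.277, 0.961, 0.001], [-0.003, 0.002, -1.0]]
ft_force: [1.2, -0.0, -2.3]
grip_width: 0.0091
gripper_force: 68.4
turn -0.2859 shift cm [ -0.41 -41.96  14.61] t 21.0167 pos [0.5917 0.2765 0.1709] yaw 163.92
```

```bash
python3 -m crank '[0.5,0,0,0,-0.095, 0.5,0,0,0,-0.095, 0.5,0,0,0,-0.096, 0.5,0,-2,0,0, 0.5,0,-3,0,0, 0.5,0,-3,0,0, 0.5,0,-3,0,0, 0.5,0,-3,0,0]'
python3 -m crank '[0.5,0,-3,0,0, 0.5,0,-3,0,0, 0.5,0,-3,0,0, 0.5,0,-3,0,0, 0.5,0,-3,0,0, 0.5,0,-3,0,0, 0.5,0,-3,0,0, 0.5,0,-3,0,0]'
python3 -m crank '[0.5,0,-3,0,0, 0.5,0,-1,0,0, 0.5,0,0,0,0, 0.5,0,0,0,0, 0.5,0,0,0,0, 0.5,0,0,0,0, 0.5,0,0,0,0, 0.5,0,0,0,0]'
python3 to.py 0.598 -0.143 0.025 180.3
```

```text
time_s: 21.68
position: [0.5912, 0.1351, 0.1669]
tool_rot: [[-1.0, -0.006, -0.002], [-0.006, 1.0, -0.0], [0.002, -0.0, -1.0]]
ft_force: [0.4, -0.1, -2.5]
grip_width: 0.0093
gripper_force: 68.6
time_s: 22.35
position: [0.5925, -0.1049, 0.167]
tool_rot: [[-1.0, -0.005, -0.002], [-0.005, 1.0, 0.001], [0.002, 0.001, -1.0]]
ft_force: [0.4, -0.1, -2.6]
grip_width: 0.0089
gripper_force: 68.6
time_s: 23.02
position: [0.5935, -0.1428, 0.168]
tool_rot: [[-1.0, -0.006, -0.0], [-0.006, 1.0, 0.0], [0.0, 0.0, -1.0]]
ft_force: [-0.8, 0.3, -2.7]
grip_width: 0.009
gripper_force: 68.7
turn 0.0011 shift cm [-0.45 -0.03 14.3 ] t 23.0167 pos [ 0.5935 -0.1428  0.168 ] yaw -179.64
```

```bash
python3 -m crank '[0.5,-0.45,0,1.2,0, 0.5,0,0,2.3,0, 0.5,0,0,2.4,0, 0.5,0,0,2.4,0, 0.5,0,0,2.4,0, 0.5,0,0,1.8,0, 0.5,0,0,1.1,0, 0.5,0,0,0.4,0]'
python3 -m crank '[0.5,0,0,0.2,0, 0.5,0,0,0.15,0, 0.5,0,0,0,0, 0.5,0,0,0,0, 1.5,0,0,0,0, 3,0,0,0,0, 4,0,0,0,0, 4,0,0,0,0]'
python3 -m crank '[4,0,0,-2,0, 4,0,0,-3,0, 4,0,0,-3,0, 4,0,0,-3,0, 4,0,0,-3,0, 4,0.2,2,0,0, 4,0.2,3.2,0,0, 4,0.2,3.4,0,0]'
python3 -c "
from seg import *
for x in lugs(optics.get_image('top')): print(x)"
python3 to.py 0.5687 0.378 0.16 176.1
```

```text
time_s: 23.68
position: [0.5972, -0.1431, 0.0256]
tool_rot: [[-1.0, -0.005, -0.003], [-0.005, 1.0, 0.001], [0.003, 0.001, -1.0]]
ft_force: [-0.4, -0.2, -2.2]
grip_width: 0.009
gripper_force: 68.7
time_s: 24.35
position: [0.5981, -0.1437, 0.0248]
tool_rot: [[-1.0, -0.005, 0.001], [-0.005, 1.0, -0.0], [-0.001, -0.0, -1.0]]
ft_force: [-0.6, -1.4, 0.1]
grip_width: 0.0401
gripper_force: 0.0
time_s: 25.02
position: [0.5914, -0.0575, 0.165]
tool_rot: [[-1.0, -0.003, 0.001], [-0.003, 1.0, -0.0], [-0.001, -0.0, -1.0]]
ft_force: [0.0, -0.3, -0.3]
grip_width: 0.0399
gripper_force: 0.0
(array([848.8, 569.7]), array([ 27., 346.]), np.float32(95.7), np.int32(837))
(array([ 693.7, -449.5]), array([67., 72.]), np.float32(133.6), np.int32(444))
(array([ 603.7, -242.8]), array([44., 84.]), np.float32(178.5), np.int32(417))
(array([567.4, 377.4]), array([44., 83.]), np.float32(176.1), np.int32(373))
(array([ 463.4, -420.2]), array([ 59., 103.]), np.float32(177.9), np.int32(557))
(array([ 395.7, -401.6]), array([56., 21.]), np.float32(89.0), np.int32(151))
(array([ 329.9, -336.4]), array([23., 85.]), np.float32(178.4), np.int32(259))
(array([-51.1, -66.7]), array([ 48., 135.]), np.float32(170.2), np.int32(415))
turn 0.0761 shift cm [ 5.09 42.67  0.5 ] t 25.0667 pos [ 0.5905 -0.0511  0.165 ] yaw -179.54
```

```bash
python3 -m crank '[4,0,0,0,0.076, 4,0.4,2.5,0,0, 4,0.4,3.3,0,0, 4,0.4,3.3,0,0, 4,0.4,3.3,0,0, 4,0.4,3.3,0,0, 4,0.4,3.3,0,0, 4,0.4,3.3,0,0]'
python3 -m crank '[4,0.4,3.3,0,0, 4,0.4,3.3,0,0, 4,0.4,3.3,0,0, 4,0.4,3.3,0,0, 4,0.4,3.3,0,0, 4,0.4,2.5,0,0, 4,0.2,1,0,0, 4,0,0,0,0]'
python3 wl.py w7.png
python3 to.py 0.5687 0.378 0.018 176.1
python3 -c "
from seg import *
for x in lugs(optics.get_image('top')): print(x)"
```

```text
time_s: 25.73
position: [0.579, 0.1683, 0.1646]
tool_rot: [[-0.998, 0.071, 0.0], [0.071, 0.998, 0.0], [-0.0, 0.0, -1.0]]
ft_force: [1.9, 0.1, -0.5]
grip_width: 0.0401
gripper_force: 0.0
time_s: 26.4
position: [0.5668, 0.3699, 0.1641]
tool_rot: [[-0.998, 0.068, -0.0], [0.068, 0.998, 0.0], [0.0, 0.0, -1.0]]
ft_force: [-1.0, -0.5, -0.3]
grip_width: 0.0398
gripper_force: 0.0
blob px [214.  78.] ctr mm [455.3 300.1] size [45. 84.] ang 89.9
blob px [ 28. 204.] ctr mm [539.3 117.4] size [ 66. 146.] ang 79.0
blob px [329. 217.] ctr mm [569.3 379.4] size [44. 83.] ang 86.2
0.83 [330. 218.] at z.036 [0.5602 0.3803]
0.82 [214.  78.] at z.036 [0.4564 0.3072]
tcp [0.5673 0.3683 0.1642] axis px [315.4316 218.0519]
turn -0.0028 shift cm [-0.03  1.08 14.63] t 26.5 pos [0.5676 0.3673 0.1643] yaw 175.94
(array([848.8, 569.7]), array([ 27., 346.]), np.float32(95.7), np.int32(851))
(array([ 693.7, -449.5]), array([67., 72.]), np.float32(133.6), np.int32(448))
(array([ 603.7, -242.8]), array([44., 84.]), np.float32(178.5), np.int32(419))
(array([ 599.2, -143.8]), array([85., 45.]), np.float32(1.2), np.int32(430))
(array([554.,  99.]), array([ 74., 142.]), np.float32(169.4), np.int32(607))
(array([ 463.4, -420.2]), array([ 59., 103.]), np.float32(177.9), np.int32(567))
(array([ 329.9, -336.4]), array([23., 85.]), np.float32(178.4), np.int32(259))
(array([-21.7, -58.9]), array([165.,  69.]), np.float32(12.2), np.int32(578))
```

View pics/w7.png

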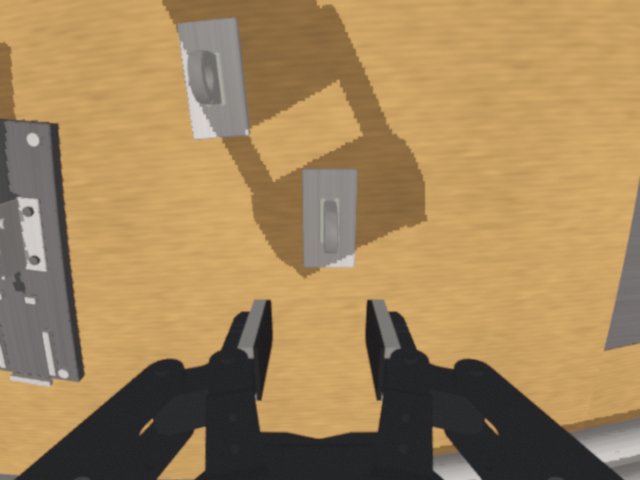

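lug3 is at (329,217) and lug4 unmoved at (214,78). It was only in shadow in the top view. Grasping lug3.

```bash
python3 -m crank '[4,0,1.1,1.2,0, 4,0,0,2.4,0, 4,0,0,2.4,0, 4,0,0,2.4,0, 4,0,0,2.4,0, 4,0,0,1.9,0, 4,0,0,1.3,0, 4,0,0,0.5,0]'
python3 -m crank '[3,0,0,0,0, 2,0,0,0,0, 1,0,0,0,0, 0.5,0,0,0,0, 0.5,0,0,0,0, 0.5,0,0,0,0, 0.5,0,0,0,0, 0.5,0,0,0,0]' 70
python3 -m crank '[0.5,0,0,-0.5,0, 0.5,0,0,-1.5,0, 0.5,0,0,-2.2,0, 0.5,0,0,-2.5,0, 0.5,0,0,-2.5,0, 0.5,0,0,-2.5,0, 0.5,0,0,-2.2,0, 0.5,0,0,-1,0]'
python3 to.py 0.499 -0.243 0.0248 180.3
```

```text
time_s: 27.22
position: [0.5675, 0.378, 0.0163]
tool_rot: [[-0.997, 0.072, -0.004], [0.072, 0.997, -0.002], [0.004, -0.002, -1.0]]
ft_force: [0.5, -0.5, -0.4]
grip_width: 0.0402
gripper_force: 0.0
time_s: 27.88
position: [0.5689, 0.3793, 0.0206]
tool_rot: [[-0.997, 0.071, 0.002], [0.071, 0.997, 0.001], [-0.002, 0.001, -1.0]]
ft_force: [-0.1, -1.4, 6.6]
grip_width: 0.0092
gripper_force: 69.4
time_s: 28.55
position: [0.5687, 0.3794, 0.1715]
tool_rot: [[-0.998, 0.071, 0.003], [0.071, 0.998, 0.002], [-0.003, 0.002, -1.0]]
ft_force: [0.1, 0.6, -0.8]
grip_width: 0.0089
gripper_force: 68.3
turn -0.0758 shift cm [  7.29 -62.2   14.67] t 28.55 pos [0.5687 0.3794 0.1715] yaw 175.95
```

```bash
python3 -m crank '[0.5,0,0,0,-0.076, 0.5,0.35,-1.5,0,0, 0.5,0.35,-2.5,0,0, 0.5,0.35,-3,0,0, 0.5,0.35,-3,0,0, 0.5,0.35,-3,0,0, 0.5,0.35,-3,0,0, 0.5,0.35,-3,0,0]'
python3 -m crank '[0.5,0.35,-3,0,0, 0.5,0.35,-3,0,0, 0.5,0.35,-3,0,0, 0.5,0.35,-3,0,0, 0.5,0.35,-3,0,0, 0.5,0.35,-3,0,0, 0.5,0.35,-3,0,0, 0.5,0.35,-3,0,0]'
python3 -m crank '[0.5,0.35,-3,0,0, 0.5,0.35,-3,0,0, 0.5,0.35,-3,0,0, 0.5,0.35,-3,0,0, 0.5,0.35,-3,0,0, 0.5,0.35,-2.5,0,0, 0.5,0,-1.5,0,0, 0.5,0,0,0,0]'
python3 to.py 0.499 -0.243 0.0255 180.3
```

```text
time_s: 29.22
position: [0.5438, 0.1876, 0.1675]
tool_rot: [[-1.0, -0.005, -0.002], [-0.005, 1.0, -0.0], [0.002, -0.0, -1.0]]
ft_force: [1.5, -0.3, -2.2]
grip_width: 0.0092
gripper_force: 68.4
time_s: 29.88
position: [0.5171, -0.0523, 0.1677]
tool_rot: [[-1.0, -0.005, -0.002], [-0.005, 1.0, 0.001], [0.002, 0.001, -1.0]]
ft_force: [0.9, -1.3, -2.5]
grip_width: 0.0089
gripper_force: 68.4
time_s: 30.55
position: [0.4977, -0.2437, 0.1676]
tool_rot: [[-1.0, -0.002, -0.001], [-0.002, 1.0, 0.0], [0.001, 0.0, -1.0]]
ft_force: [-0.6, 0.7, -2.5]
grip_width: 0.0094
gripper_force: 68.5
turn -0.003 shift cm [-0.13  0.06 14.21] t 30.55 pos [ 0.4977 -0.2437  0.1676] yaw -179.87
```

```bash
python3 -m crank '[0.5,-0.1,0,1.2,0, 0.5,0,0,2.3,0, 0.5,0,0,2.4,0, 0.5,0,0,2.4,0, 0.5,0,0,2.4,0, 0.5,0,0,1.8,0, 0.5,0,0,1.1,0, 0.5,0,0,0.4,0]'
python3 -m crank '[0.5,0,0,0.15,0, 0.5,0,0,0.15,0, 0.5,0,0,0,0, 0.5,0,0,0,0, 1.5,0,0,0,0, 3,0,0,0,0, 4,0,0,0,0, 4,0,0,0,0]'
python3 -m crank '[4,0,0,-2,0, 4,0,0,-3,0, 4,0,0,-3,0, 4,0,0,-3,0, 4,0,0,-3,0, 4,0.2,2,0,0, 4,0.2,3.2,0,0, 4,0.2,3.2,0,0]'
python3 to.py 0.44 0.29 0.165 180
```

```text
time_s: 31.22
position: [0.4984, -0.2394, 0.0264]
tool_rot: [[-1.0, -0.006, -0.003], [-0.006, 1.0, 0.003], [0.003, 0.003, -1.0]]
ft_force: [0.3, 0.6, -2.5]
grip_width: 0.0089
gripper_force: 68.6
time_s: 31.88
position: [0.4992, -0.2414, 0.0258]
tool_rot: [[-1.0, -0.005, 0.001], [-0.005, 1.0, -0.0], [-0.001, -0.0, -1.0]]
ft_force: [-0.7, -0.4, -0.1]
grip_width: 0.0402
gripper_force: 0.0
time_s: 32.55
position: [0.4924, -0.1569, 0.1659]
tool_rot: [[-1.0, -0.003, 0.001], [-0.003, 1.0, -0.001], [-0.001, -0.001, -1.0]]
ft_force: [0.4, -0.9, 0.1]
grip_width: 0.0398
gripper_force: 0.0
turn 0.0035 shift cm [ 5.24 44.69  0.09] t 32.55 pos [ 0.4924 -0.1569  0.1659] yaw -179.8
```

```bash
python3 -m crank '[4,0.35,3.2,0,0, 4,0.35,3.2,0,0, 4,0.35,3.2,0,0, 4,0.35,3.2,0,0, 4,0.35,3.2,0,0, 4,0.35,3.2,0,0, 4,0.35,3.2,0,0, 4,0.35,3.2,0,0]'
python3 -m crank '[4,0.35,3.2,0,0, 4,0.35,3.2,0,0, 4,0.35,3.2,0,0, 4,0.35,3.2,0,0, 4,0.35,3.2,0,0, 4,0.2,2,0,0, 4,0,0.5,0,0, 4,0,0,0,0]'
python3 wl.py w8.png
python3 to.py 0.4535 0.2995 0.018 180
```

```text
time_s: 33.22
position: [0.4628, 0.1, 0.1657]
tool_rot: [[-1.0, -0.005, 0.001], [-0.005, 1.0, -0.0], [-0.001, -0.0, -1.0]]
ft_force: [-0.1, 0.4, -0.2]
grip_width: 0.0401
gripper_force: 0.0
time_s: 33.88
position: [0.4425, 0.2843, 0.1654]
tool_rot: [[-1.0, -0.007, 0.0], [-0.007, 1.0, -0.0], [-0.0, -0.0, -1.0]]
ft_force: [-0.0, -0.3, -0.4]
grip_width: 0.0398
gripper_force: 0.0
blob px [551.  56.] ctr mm [316.  458.2] size [ 83. 124.] ang 4.7
blob px [336. 228.] ctr mm [454.6 299.6] size [84. 43.] ang 0.0
blob px [121. 261.] ctr mm [487.7 110.4] size [101.  47.] ang 79.3
0.6 [337. 226.] at z.036 [0.4423 0.2994]
0.25 [112. 302.] at z.036 [0.5093 0.1133]
tcp [0.4427 0.2833 0.1653] axis px [316.2735 217.045 ]
turn 0.0049 shift cm [-1.06  1.68 14.74] t 33.9833 pos [0.4429 0.2827 0.1654] yaw -179.72
```

```bash
python3 -m crank '[4,-1.06,1.65,1,0, 4,0,0,2.4,0, 4,0,0,2.4,0, 4,0,0,2.5,0, 4,0,0,2.5,0, 4,0,0,2,0, 4,0,0,1.4,0, 4,0,0,0.5,0]'
python3 -m crank '[3,0,0,0,0, 2,0,0,0,0, 1,0,0,0,0, 0.5,0,0,0,0, 0.5,0,0,0,0, 0.5,0,0,0,0, 0.5,0,0,0,0, 0.5,0,0,0,0]' 70
python3 -m crank '[0.5,0,0,-0.5,0, 0.5,0,0,-1.5,0, 0.5,0,0,-2.2,0, 0.5,0,0,-2.5,0, 0.5,0,0,-2.5,0, 0.5,0,0,-2.5,0, 0.5,0,0,-2.2,0, 0.5,0,0,-1,0]'
python3 to.py 0.499 -0.143 0.0255 180.3
```

```text
time_s: 34.65
position: [0.4529, 0.2982, 0.0166]
tool_rot: [[-1.0, -0.003, -0.003], [-0.003, 1.0, -0.001], [0.003, -0.001, -1.0]]
ft_force: [-0.4, 0.2, -1.1]
grip_width: 0.0399
gripper_force: 0.0
time_s: 35.32
position: [0.454, 0.2999, 0.0196]
tool_rot: [[-1.0, -0.005, 0.002], [-0.005, 1.0, 0.0], [-0.002, 0.0, -1.0]]
ft_force: [0.2, -3.8, 6.3]
grip_width: 0.0088
gripper_force: 69.2
time_s: 35.98
position: [0.4537, 0.3004, 0.1706]
tool_rot: [[-1.0, -0.006, 0.004], [-0.006, 1.0, 0.002], [-0.004, 0.002, -1.0]]
ft_force: [0.6, -0.1, -2.0]
grip_width: 0.0091
gripper_force: 68.2
turn 0.0003 shift cm [ -4.3  -44.37  14.51] t 35.9833 pos [0.4537 0.3004 0.1706] yaw -179.68
```

```bash
python3 -m crank '[0.5,0,-1.5,0,0, 0.5,-0.3,-2.5,0,0, 0.5,-0.3,-3,0,0, 0.5,-0.3,-3,0,0, 0.5,-0.3,-3,0,0, 0.5,-0.3,-3,0,0, 0.5,-0.3,-3,0,0, 0.5,-0.3,-3,0,0]'
python3 -m crank '[0.5,-0.3,-3,0,0, 0.5,-0.3,-3,0,0, 0.5,-0.3,-3,0,0, 0.5,-0.3,-3,0,0, 0.5,-0.3,-3,0,0, 0.5,-0.3,-3,0,0, 0.5,-0.3,-2.5,0,0, 0.5,0,-1.9,0,0]'
python3 to.py 0.499 -0.143 0.025 180.3
```

```text
time_s: 36.65
position: [0.475, 0.0789, 0.1677]
tool_rot: [[-1.0, -0.005, -0.0], [-0.005, 1.0, 0.0], [0.0, 0.0, -1.0]]
ft_force: [0.3, -0.5, -3.2]
grip_width: 0.0087
gripper_force: 68.4
time_s: 37.32
position: [0.4976, -0.1457, 0.1675]
tool_rot: [[-1.0, -0.004, 0.0], [-0.004, 1.0, -0.0], [-0.0, -0.0, -1.0]]
ft_force: [0.8, 0.5, -3.1]
grip_width: 0.009
gripper_force: 68.4
turn -0.0011 shift cm [-0.14  0.27 14.25] t 37.3167 pos [ 0.4976 -0.1457  0.1675] yaw -179.76
```

```bash
python3 -m crank '[0.5,-0.1,0.3,1.2,0, 0.5,0,0,2.3,0, 0.5,0,0,2.4,0, 0.5,0,0,2.4,0, 0.5,0,0,2.4,0, 0.5,0,0,1.8,0, 0.5,0,0,1.1,0, 0.5,0,0,0.4,0]'
python3 -m crank '[0.5,0,0,0.2,0, 0.5,0,0,0.15,0, 0.5,0,0,0,0, 0.5,0,0,0,0, 1.5,0,0,0,0, 3,0,0,0,0, 4,0,0,0,0, 4,0,0,0,0]'
python3 -m crank '[4,0,0,-2,0, 4,0,0,-3,0, 4,0,0,-3,0, 4,0,0,-3,0, 3,0,0,-3,0, 2,0,0,-2,0, 1,0,0,0,0, 0,0,0,0,0]'
python3 to.py 0.525 -0.366 0.185 180
python3 - <<'E'
from seg import *
np.set_printoptions(precision=4,suppress=True)
t=optics.get_image("top");s=optics.get_image("scene")
for x in lugs(t): print(x)
save(s,"s9.png",(100,190,480,350),2)
E
```

```text
time_s: 37.98
position: [0.4977, -0.1401, 0.0259]
tool_rot: [[-1.0, -0.005, -0.003], [-0.005, 1.0, 0.002], [0.003, 0.002, -1.0]]
ft_force: [-0.1, 0.9, -3.1]
grip_width: 0.009
gripper_force: 68.6
time_s: 38.65
position: [0.4988, -0.1408, 0.0242]
tool_rot: [[-1.0, -0.005, 0.001], [-0.005, 1.0, -0.0], [-0.001, -0.0, -1.0]]
ft_force: [0.4, -0.6, -0.4]
grip_width: 0.0401
gripper_force: 0.0
time_s: 39.32
position: [0.4988, -0.1408, 0.1847]
tool_rot: [[-1.0, -0.005, 0.002], [-0.005, 1.0, -0.001], [-0.002, -0.001, -1.0]]
ft_force: [-0.6, -0.0, 1.1]
grip_width: 0.0005
gripper_force: 0.0
turn 0.0052 shift cm [ -2.62 -22.52  -0.03] t 39.3167 pos [ 0.4988 -0.1408  0.1847] yaw -179.7
(array([848.9, 569.7]), array([ 26., 346.]), np.float32(95.8), np.int32(831))
(array([ 693.7, -449.5]), array([67., 72.]), np.float32(133.6), np.int32(443))
(array([553.8,  98.9]), array([ 73., 142.]), np.float32(168.4), np.int32(589))
(array([ 463.4, -420.2]), array([ 59., 103.]), np.float32(177.9), np.int32(556))
(array([ 329.9, -336.4]), array([23., 85.]), np.float32(178.4), np.int32(259))
(array([ 44.8, -89.3]), array([109.,  55.]), np.float32(45.4), np.int32(520))
(array([-64.8, -63.1]), array([ 49., 137.]), np.float32(160.2), np.int32(398))
```

View pics/s9.png

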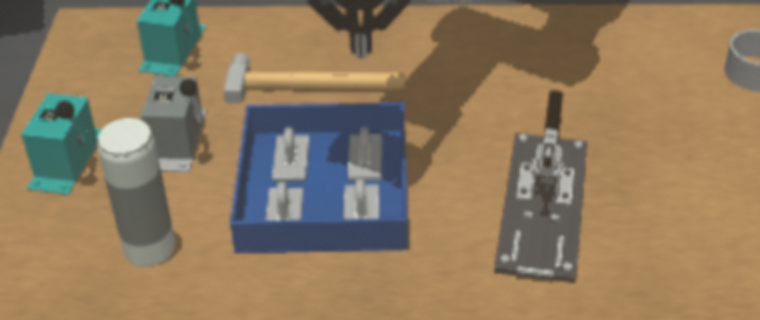

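The box holds four lugs upright at (291,157), (365,157), (285,203) and (361,200), and none is left on the bench. The grey counter's knob is at (190,87). Moving to its +x side.

```bash
python3 -m crank '[0,-0.5,-2,0,0, 0,-0.5,-3,0,0, 0,-0.5,-3,0,0, 0,-0.5,-3,0,0, 0,-0.5,-3,0,0, 0,-0.5,-3,0,0, 0,-0.5,-3,0,0, 0,-0.5,-2.5,0,0]'
python3 to.py 0.54 -0.367 0.113 180
python3 - <<'E'
from h import *
np.set_printoptions(precision=4,suppress=True)
w=optics.get_image("wrist");save(w,"w10.png")
o=env.observe();p=o["position"];print(proj(w,[p[0],p[1],.126]))
for a,u in find(w,"lever_grip"): print(a,u.round(),atz(w,u,.126))
E
```

```text
time_s: 40.08
position: [0.5393, -0.3674, 0.1819]
tool_rot: [[-1.0, -0.004, -0.002], [-0.004, 1.0, 0.002], [0.002, 0.002, -1.0]]
ft_force: [-0.1, 0.4, 0.3]
grip_width: 0.0
gripper_force: 0.0
turn 0.0044 shift cm [-0.07  0.04  6.89] t 40.0833 pos [ 0.5393 -0.3674  0.1819] yaw -179.75
[[310.1032 264.0538]]
0.83 [ 80. 240.] [ 0.5252 -0.5042  0.126 ]
0.65 [324. 173.] [ 0.4877 -0.3637  0.126 ]
```

View pics/w10.png

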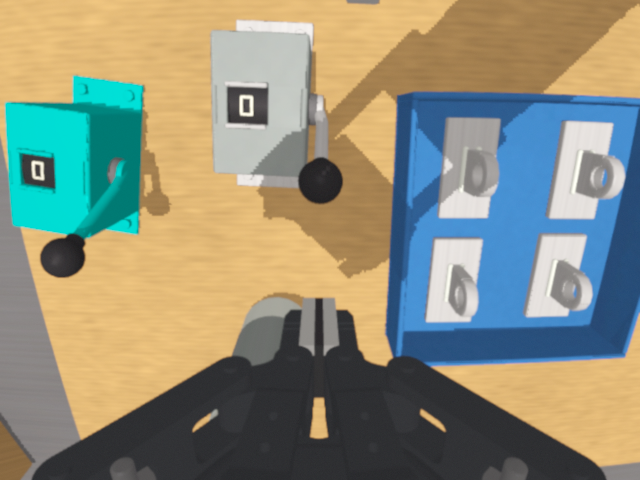

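The grey counter (reading 0) has its knob at (320,181), in line with the closed fingers at column 319. The turquoise one stands off at left.

```bash
python3 -m crank '[0,0,0,1.5,0, 0,0,0,2,0, 0,0,0,2,0, 0,0,0,1.4,0, 0,1.2,0,0,0, 0,1,0,0,0, 0,0.8,0,0,0, 0,1,0,0,0]'
python3 -m crank '[0,1,0,0,0, 0,1.1,0,0,0, 0,1.1,0,0,0, 0,1.1,0,0,0, 0,1,0,0,0, 0,0.4,0,0,0, 0,0,0,0,0, 0,0,0,0,0]'
```

```text
time_s: 40.85
position: [0.4999, -0.3652, 0.1145]
tool_rot: [[-1.0, -0.006, 0.001], [-0.006, 1.0, 0.0], [-0.001, 0.0, -1.0]]
ft_force: [4.0, 0.3, 2.7]
grip_width: 0.0002
gripper_force: 2.3
time_s: 41.52
position: [0.443, -0.3658, 0.1148]
tool_rot: [[-1.0, -0.005, 0.0], [-0.005, 1.0, 0.001], [-0.0, 0.001, -1.0]]
ft_force: [3.3, 1.5, -2.0]
grip_width: 0.0003
gripper_force: 1.5
```

```bash
python3 -m crank '[0,0.3,0,0,0, 0,0.2,0,0,0, 0,0.1,0,0,0, 0,0,0,0,0, 0,0,0,0,0, 0,0,0,0,0, 0,0,0,0,0, 0,0,0,0,0]'
```

```text
time_s: 42.18
position: [0.4383, -0.3661, 0.1147]
tool_rot: [[-1.0, -0.005, 0.003], [-0.005, 1.0, -0.0], [-0.003, -0.0, -1.0]]
ft_force: [11.0, -0.5, -6.4]
grip_width: 0.0003
gripper_force: 5.6
```

That is the stop. Retracting, then reading the drum.

```bash
python3 -m crank '[0,-1.1,0,0,0, 0,-1.2,0,0,0, 0,-1.2,0,0,0, 0,-1.2,0,0,0, 0,-1.2,0,0,0, 0,-1.2,0,0,0, 0,-1.2,0,0,0, 0,-0.7,0,0,0]'
python3 - <<'E'
from h import *
w=optics.get_image("wrist");save(w,"w11.png",(120,0,440,240),2)
print(env.observe()["position"],[(a,u.round(),atz(w,u,.126)) for a,u in find(w,"lever_grip")])
E
```

```text
time_s: 42.85
position: [0.5278, -0.3657, 0.1149]
tool_rot: [[-1.0, -0.006, -0.001], [-0.006, 1.0, -0.001], [0.001, -0.001, -1.0]]
ft_force: [-1.4, -0.4, -0.2]
grip_width: -0.0003
gripper_force: 0.0
[ 0.52831877 -0.36556363  0.11481348] [(0.59, array([317., 231.]), array([ 0.48723841, -0.36582032,  0.126     ])), (0.52, array([480., 330.]), array([ 0.52923006, -0.29826913,  0.126     ]))]
```

View pics/w11.png

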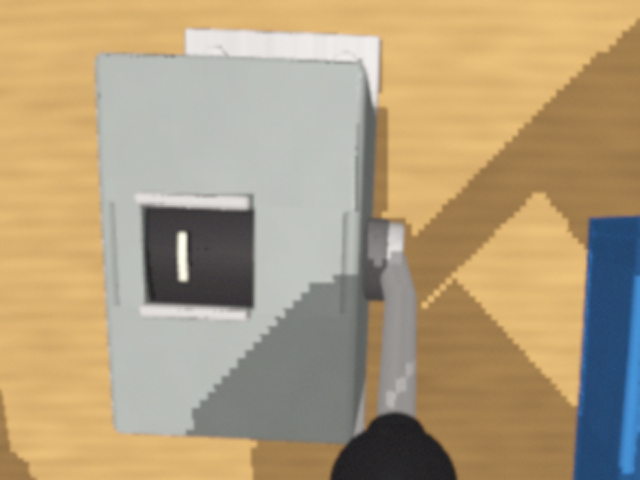

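The window shows 1 and the knob is back at rest at (393,450) in the crop. Three more identical strokes.

```bash
python3 -m crank '[0,1,0,0,0, 0,1.2,0,0,0, 0,1.2,0,0,0, 0,1.2,0,0,0, 0,1.2,0,0,0, 0,1.2,0,0,0, 0,1,0,0,0, 0,0.6,0,0,0]'
python3 -m crank '[0,0.4,0,0,0, 0,0.1,0,0,0, 0,0,0,0,0, 0,0,0,0,0, 0,-1,0,0,0, 0,-1.2,0,0,0, 0,-1.2,0,0,0, 0,-1.2,0,0,0]'
python3 -m crank '[0,-1.2,0,0,0, 0,-1.2,0,0,0, 0,-1.2,0,0,0, 0,-0.9,0,0,0, 0,0,0,0,0, 0,0,0,0,0, 0,0,0,0,0, 0,0,0,0,0]'
python3 -m crank '[0,1,0,0,0, 0,1.2,0,0,0, 0,1.2,0,0,0, 0,1.2,0,0,0, 0,1.2,0,0,0, 0,1.2,0,0,0, 0,1,0,0,0, 0,0.6,0,0,0]'
python3 -m crank '[0,0.4,0,0,0, 0,0.1,0,0,0, 0,0,0,0,0, 0,0,0,0,0, 0,-1,0,0,0, 0,-1.2,0,0,0, 0,-1.2,0,0,0, 0,-1.2,0,0,0]'
python3 -m crank '[0,-1.2,0,0,0, 0,-1.2,0,0,0, 0,-1.2,0,0,0, 0,-0.9,0,0,0, 0,0,0,0,0, 0,0,0,0,0, 0,0,0,0,0, 0,0,0,0,0]'
python3 - <<'E'
from h import *
w=optics.get_image("wrist");save(w,"w12.png",(120,0,440,240),1)
E
```

```text
time_s: 43.62
position: [0.4398, -0.3661, 0.1149]
tool_rot: [[-1.0, -0.004, 0.0], [-0.004, 1.0, 0.0], [-0.0, 0.0, -1.0]]
ft_force: [3.9, -0.6, -3.3]
grip_width: -0.0
gripper_force: 2.2
time_s: 44.28
position: [0.4821, -0.366, 0.1151]
tool_rot: [[-1.0, -0.005, -0.001], [-0.005, 1.0, -0.0], [0.001, -0.0, -1.0]]
ft_force: [-0.3, -0.1, 0.2]
grip_width: -0.0
gripper_force: 0.1
time_s: 44.95
position: [0.5261, -0.3657, 0.115]
tool_rot: [[-1.0, -0.005, -0.0], [-0.005, 1.0, 0.0], [0.0, 0.0, -1.0]]
ft_force: [-0.1, 0.5, -0.6]
grip_width: 0.0002
gripper_force: 0.0
time_s: 45.62
position: [0.44, -0.3661, 0.1149]
tool_rot: [[-1.0, -0.004, 0.001], [-0.004, 1.0, 0.0], [-0.001, 0.0, -1.0]]
ft_force: [4.3, -0.5, -4.4]
grip_width: 0.0001
gripper_force: 2.2
time_s: 46.28
position: [0.4823, -0.366, 0.1151]
tool_rot: [[-1.0, -0.005, -0.001], [-0.005, 1.0, -0.0], [0.001, -0.0, -1.0]]
ft_force: [-0.5, -0.1, -0.4]
grip_width: -0.0002
gripper_force: 0.2
time_s: 46.95
position: [0.5262, -0.3657, 0.115]
tool_rot: [[-1.0, -0.005, -0.0], [-0.005, 1.0, 0.0], [0.0, 0.0, -1.0]]
ft_force: [-0.1, -0.0, -0.2]
grip_width: 0.0003
gripper_force: 0.0
```

View pics/w12.png

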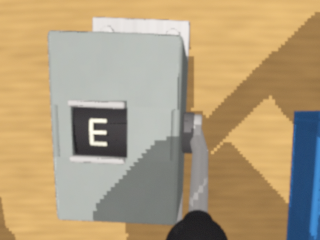

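The window shows a 3, upside down from this side. One last stroke, then up and clear.

```bash
python3 -m crank '[0,1,0,0,0, 0,1.2,0,0,0, 0,1.2,0,0,0, 0,1.2,0,0,0, 0,1.2,0,0,0, 0,1.2,0,0,0, 0,1,0,0,0, 0,0.6,0,0,0]'
python3 -m crank '[0,0.4,0,0,0, 0,0.1,0,0,0, 0,0,0,0,0, 0,0,0,0,0, 0,-1,0,0,0, 0,-1.2,0,0,0, 0,-1.2,0,0,0, 0,-1.2,0,0,0]'
python3 -m crank '[0,-1.2,0,0,0, 0,-1.2,0,0,0, 0,-1.2,0,0,0, 0,-0.9,0,0,0, 0,0,0,-2,0, 0,0,0,-3,0, 0,0,0,-3,0, 0,0,0,-1,0]'
python3 - <<'E'
from seg import *
t=optics.get_image("top");w=optics.get_image("wrist")
for x in lugs(t): print(x)
print(env.observe()["time_s"]);save(w,"w13.png")
E
```

```text
time_s: 47.67
position: [0.44, -0.3661, 0.1149]
tool_rot: [[-1.0, -0.004, 0.001], [-0.004, 1.0, -0.0], [-0.001, -0.0, -1.0]]
ft_force: [4.5, -0.4, -3.2]
grip_width: 0.0003
gripper_force: 2.2
time_s: 48.33
position: [0.4823, -0.366, 0.1151]
tool_rot: [[-1.0, -0.005, -0.001], [-0.005, 1.0, -0.0], [0.001, -0.0, -1.0]]
ft_force: [0.5, -0.0, -0.4]
grip_width: 0.0002
gripper_force: 0.2
time_s: 49.0
position: [0.5276, -0.3665, 0.2096]
tool_rot: [[-1.0, -0.005, 0.004], [-0.005, 1.0, -0.005], [-0.004, -0.005, -1.0]]
ft_force: [-0.0, -0.5, 0.2]
grip_width: -0.0004
gripper_force: 0.0
(array([848.9, 569.7]), array([ 26., 346.]), np.float32(95.8), np.int32(834))
(array([ 603.7, -242.8]), array([44., 84.]), np.float32(178.5), np.int32(417))
(array([ 599.2, -143.8]), array([85., 45.]), np.float32(1.2), np.int32(430))
(array([553.8,  99.2]), array([ 74., 142.]), np.float32(168.2), np.int32(591))
(array([ 498.5, -140.1]), array([44., 83.]), np.float32(178.9), np.int32(438))
(array([ 510.1, -240.5]), array([44., 62.]), np.float32(179.1), np.int32(220))
(array([-83.1, -53.9]), array([ 50., 137.]), np.float32(146.5), np.int32(380))
49.1
```

View pics/w13.png

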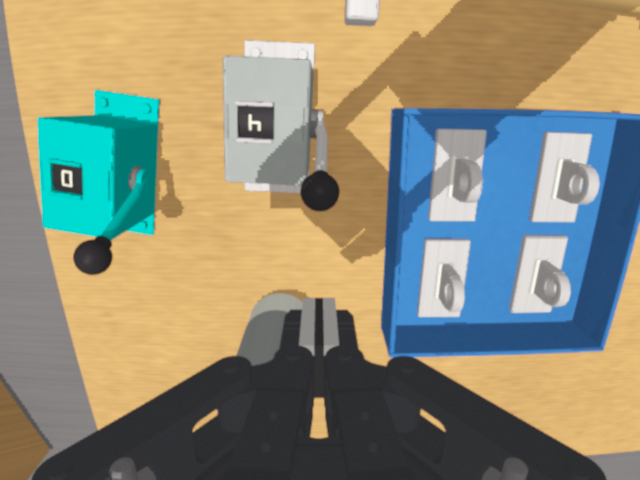

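The counter at (255,123) shows 4, upside down from here. All four lugs stand in the box, the turquoise counter still reads 0, and the robot touches nothing.

```bash
python3 -c "
from rig import env
print(env.close_job())"
```

```text
the job is handed in; nothing more can be done
None
```

The job is handed in: I opened the clamp fully before lifting lug1 and left it open, all four lugs on the bench stand upright in the blue box, the grey counter shows 4, and the robot didn't touch the collar, spray can or hammer.

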